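Lock the label reel and press home its snap cap

TASK

Get the label reel ready: swing the orange-handled lever round until it drops into the notch at the red mark and let go of it, then pick up the blue cap and push it straight down onto the stud in the middle of the reel until it clicks past the spring catches. Do not stop at the click but keep pressing the cap down onto its springy yellow seat, firmly, at about 10 N, and finish like that, with the gripper still on the cap and pressing, not letting go; leave the two spare tag rolls and the pin tin where they are.

Things in the scene. Friction and masses are not known exactly. Their poses are not given: they have to be found in the camera images.
- dispenser: label reel dispenser, fixed to the counter: grey base plate 150 x 280 x 12 mm, long side along its own y. Origin on the counter under the plate, 25 mm to its +y side of the plate's middle; z up. A white label reel (84 mm diameter, top 36 mm above the counter) lies at y = +50 mm with the stud in its middle; the lever's pivot is at y = -60 mm
- stud (a point): point on the upright stud's axis at the height of the yellow seat's top, 46 mm above the counter. The aluminium stud is 16 mm thick, tapers over its last 6 mm to 9 mm and ends 19 mm above this point; four brass spring balls stick out 3.2 mm from it 10 mm above this point. The yellow ring seat (40 mm diameter) is sprung: it yields 1 mm for each 3 N, at most 5.5 mm
- cap: loose blue snap cap, 46 mm tall, 35 to 70 g, standing open side down. Origin at the centre of its underside, z up. Flange 48 mm in diameter and 5 mm thick at the bottom, above it a round ribbed barrel 33 mm in diameter to grip. Its mouth is 18.4 mm wide in the lowest 5 mm and 26 mm wide above, 28 mm deep in all
- cap_grip (a point): point on the cap's axis 30 mm above its underside, where the TCP can grip it from above. Pushed on the stud, the cap meets the spring balls with its underside 13 mm above the seat's top; the push peaks at about 10 to 15 N near 9 mm and falls; from about 6 mm the balls snap the cap down by themselves until, near 0, the seat takes it up
- lock_lever (a joint): angle of the lever about its upright pivot, rad, growing anticlockwise seen from above. 0 is a stop; it starts at 0 to 0.45 (green dots); the notch at the red mark is 1.1. A spring ball resists from about 0.6 (2 to 3 N at the handle), is crossed at 0.82, pulls the lever into 1.02 to 1.18 and is passed again at 1.38; end stop 1.65. Elsewhere it stays where it is left
- lever_knob (a point): middle of the usable part of the orange upright handle of the lever: 14 mm in diameter, from 28 mm to 66 mm above the counter (its flat steel arm, top at 31 mm, runs from it to the pivot). This point is 50 mm above the counter and 70 mm from the pivot's axis
- lever_pivot (a point): point on the lever's vertical pivot axis, 50 mm above the counter
- notch_mark (a point): where lever_knob lies when the lever is in the notch, over the inner end of the red line on the base plate, which lies between two small steel blocks; 50 mm above the counter
- spare_orange: spare orange tag roll, 52 mm diameter, 26 mm tall, lying flat; origin at the centre of its underside; leave alone
- spare_green: spare green tag roll, 44 mm diameter, 26 mm tall, lying flat; origin at the centre of its underside; leave alone
- pin_tin: round pin tin with a cream lid, 50 mm diameter, 24 mm tall; origin at the centre of its underside; leave alone
Mind the look-alikes: they are no part of the job. There is more than one size of the cap; the one meant has the size given above.

How it is judged:
On the way, in this order (a step that is already met when the one before it is completed fails the run):
1. the lever rests in the notch at the red mark (value of joint lock_lever between 0.97 and 1.23 rad and contact force between each of the arm, the fingers and dispenser below 0.5 N), for 0.3 s.
2. the cap has clicked onto the stud and sits on the seat (z of cap in the frame of stud below 0.002 m and horizontal distance between cap and stud below 0.003 m and angle between cap's own z axis and vertical below 0.12 rad), for 0.2 s.
At the end, for the whole second after the job is handed in: Lever in the notch (1.1 within 0.13 rad); cap clicked on, upright within 0.12 rad, within 3 mm of the stud's axis, pressed onto its seat with 4 to 25 N by the gripper, which touches it with over 2 N; spare rolls and tin within 20 mm of their starts (value of joint lock_lever between 0.97 and 1.23 rad and z of cap in the frame of stud below 0 m and horizontal distance between cap and stud below 0.003 m and angle between cap's own z axis and vertical below 0.12 rad and contact force between cap and dispenser between 4 and 25 N and contact force between the fingers and cap above 2 N and distance of each of spare_orange, spare_green, pin_tin from where it was at the start of the episode below 0.02 m); the arm keeps its last pose, push and grip.
It fails at once if a spare roll or the tin is pushed away (distance of any of spare_orange, spare_green, pin_tin from where it was at the start of the episode above 0.03 m).
It also fails if it takes over 64 s, if anything falls off the work surface, if the arm or the gripper's body presses on something with over 40 N, if the wrist force passes 120 N, or if a joint passes its speed limit or range.

ROBOT

A 7-joint arm with a two-finger parallel gripper is mounted at the origin on a cart in front of the work surface, level with it; the furniture and walls round the work are solid. World frame = base frame: x ahead of the robot, y to its left, z up, the work surface at z = 0. Lengths are in m, angles in rad, forces in N, time in s.
With the tool pointing down it reaches from about 0.425 to 0.925 m from the base axis. Payload 6.8 kg.
Tool frame: the origin (TCP) lies between the finger pads, 19 mm behind the fingertips; this is the grasp point; z points along the fingers, y is the line along which they close (so a half turn about z gives the same grasp; the last joint's range is limited). The gripper opens to 85 mm and grips with 20 to 120 N. Pads are 22 mm wide; open, the fingers measure 114 mm over their backs; the gripper's body (76 mm by 85 mm) begins 54 mm behind the grasp point. The pads swing forward as they close: fully open they stand 13 mm farther back than shut.
Start: joints at [1.165, 0.477, 0.022, 1.555, -0.011, 1.109, -0.083], TCP at [0.198, -0.645, 0.25] pointing down, gripper open.
Joint ranges: [-2.96, 2.96], [-0.34, 2.1], [-1.41, 1.46], [0.24, 2.44], [-1.37, 4.51], [0.17, 1.92], [-2.96, 2.96]. Speed limits (rad/s): [2.39, 2.39, 3.14, 3.14, 3.14, 3.14, 3.14].

INTERFACE

Orientations are given as a unit quaternion [w, x, y, z].
In Python, from station import bot gives the robot as it stands.
- The arm moves only by the tool jog_arm, never from a script. Its argument "rows" is a list of rows, each an object of numbers: "fingers": the finger opening in mm, from 0 to 85.4; "x", "y", "z": the shift along the tool's x, y, z in mm; "ax", "ay", "az": the turn, a rotation vector about the tool's x, y, z in degrees. A call has exactly 8 rows; each row shifts and turns the commanded pose from where the row before left it, along the tool's axes as they then stand; what a row does not reach is not made up. A row lasts 1/10 s, in which the tool goes at most 50 mm and 8.59 degrees, less where a joint would pass 70% of its speed; a pose out of reach is approached as far as the arm can. A call with a gripper value outside its range is refused whole. The fingers move at their own pace and stop on an object; "force" is the grip in N (left out, the last holds). Time passes only in rows, so rows that do not move let the fingers close, or fill a call up. It gives the time, the measured TCP pose, the force, the opening and the grip force at its end, in the units of the state.
- bot.get_obs(): the state, without advancing time (a new reading comes with each control period).
- bot.read_camera(name): name is "scene" or "top" or "wrist"; returns a dict with "pixels" (400x640x3 uint8, red, green, blue), "vertical_fov" (degrees; the focal length in pixels is half the picture's height over the tangent of half this angle, whatever the lens; pixels are square), "cx", "cy" (the principal point, pixels), "world_from_camera" (4x4, takes a point from camera to world coordinates). Camera axes: x right, y down, z forward; pixel columns grow to the right and rows downward; lengths in m; the calibration is good to about 2 mm. A picture is of the moment at which its call begins. There is no depth.
- bot.hand_in(): hands the job in; it is judged then, once.
The state is a dict: "t": time; "q": joint angles; "joint_vel": joint speeds; "joint_torque": joint torques, N m; "eef_pos": TCP position; "tool_rot": TCP orientation; "contact_force": force on the tool from outside, world axes, zero at the start; "torque": the same for the moment, N m; "gripper_width": opening from 0.0 (shut) to 1.0 (fully open); "grasp_force": force on a finger pad.
Only numpy, scipy, OpenCV 4.12 (cv2) and the standard library are available. Lean on these libraries where they do the work, as an engineer would, in place of code of your own. Each camera call takes 0.05 s, during which the arm holds its last target. There are 200 camera calls.

## Working session

There is one attempt and no reset: what is moved stays moved. The work goes in short steps, Python scripts to look and compute and a tool call to move; the robot and the scene stay as the last step left them, time stands still between calls to the robot, and variables do not carry over. Pictures are saved under pics/ and viewed, at most 10 in all, crops included, and the job is handed in when it is done.

Besides the shell and the picture viewer there is one more tool, called after "Emit:" as name(argument=value, ...) on one line, values as JSON. jog_arm: Moves the arm, as the interface text tells. Its arguments: {"type":"object","properties":{"rows":{"type":"array","items":{"type":"object","properties":{"fingers":{"type":"number"},"x":{"type":"number"},"y":{"type":"number"},"z":{"type":"number"},"ax":{"type":"number"},"ay":{"type":"number"},"az":{"type":"number"}}}},"force":{"type":"number"}},"required":["rows"]}

```bash
mkdir -p pics
cat > h.py <<'E'
import numpy as np, cv2
from station import bot
def cam(n,save=None):
    c=bot.read_camera(n)
    if save: cv2.imwrite('pics/'+save,c['pixels'][:,:,::-1])
    return c
def ray(c,u,v,z):
    h=c['pixels'].shape[0]; f=h/2/np.tan(np.radians(c['vertical_fov'])/2)
    T=np.array(c['world_from_camera']); d=T[:3,:3]@np.array([(u-c['cx'])/f,(v-c['cy'])/f,1])
    o=T[:3,3]; return o+d*(z-o[2])/d[2]
def proj(c,p):
    h=c['pixels'].shape[0]; f=h/2/np.tan(np.radians(c['vertical_fov'])/2)
    T=np.array(c['world_from_camera']); q=T[:3,:3].T@(np.array(p)-T[:3,3])
    return q[0]/q[2]*f+c['cx'],q[1]/q[2]*f+c['cy']
E
python3 - <<'E'
from h import *
a=cam('scene');b=cam('top')
cv2.imwrite('pics/a.png',np.vstack([a['pixels'],b['pixels']])[:,:,::-1][:, :]) 
cv2.imwrite('pics/s.png',a['pixels'][:,:,::-1]);cv2.imwrite('pics/t.png',b['pixels'][:,:,::-1])
print(a['world_from_camera'],b['world_from_camera'],a['vertical_fov'],b['vertical_fov'])
o=bot.get_obs();print(o)
E
```

```text
[[ 0.99554783 -0.08605413  0.0384604   0.53122617]
 [-0.09344385 -0.84754976  0.52242479 -0.94477395]
 [-0.01235971 -0.52369275 -0.85181755  1.55187509]
 [ 0.          0.          0.          1.        ]] [[ 3.88033409e-03 -9.91064974e-01  1.33323518e-01  4.25461422e-01]
 [-9.99740152e-01 -8.49873470e-04  2.27795215e-02 -4.35589607e-02]
 [-2.24626778e-02 -1.33377267e-01 -9.90810745e-01  1.35497531e+00]
 [ 0.00000000e+00  0.00000000e+00  0.00000000e+00  1.00000000e+00]] 42.162691072278704 46.29626307316403
{'t': 0.1, 'q': array([ 1.16488635,  0.47770497,  0.02237819,  1.55634955, -0.0115291 ,
        1.10930382, -0.08307127]), 'joint_vel': array([-1.24566425e-04, -1.80430214e-03, -3.43250488e-04, -2.72768845e-03,
        3.40086779e-05,  4.71853422e-04,  4.85838968e-04]), 'joint_torque': array([ 4.81658863e-03, -5.97759640e+01,  1.61373328e+00, -2.81955689e+01,
        1.28504485e-02,  5.02925541e-03,  2.22409142e-05]), 'eef_pos': array([ 0.19789409, -0.64481298,  0.24913324]), 'tool_rot': array([-7.99698746e-04,  9.88933476e-01,  1.48357373e-01, -1.75019991e-04]), 'contact_force': array([-0.7143213 ,  0.34302472, -0.48616256]), 'torque': array([-0.01809651,  0.03156509,  0.03808647]), 'grasp_force': 0.0, 'gripper_width': 0.997317842687136}
```

View pics/s.png

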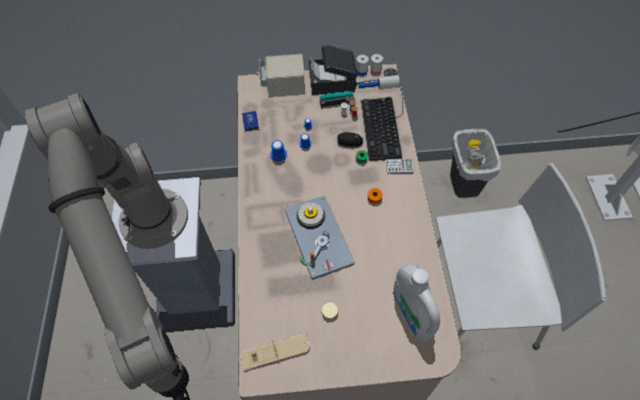

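View pics/t.png

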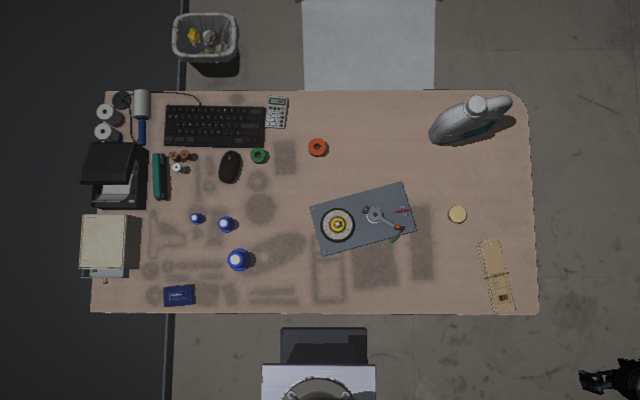

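Candidates for the cap, in the top view: small blue at (196,218), medium at (226,224), large at (238,260), plus a blue box at (178,295), which is not a cap. I'll choose by a 48 mm flange and check in a crop.

Run:
```python
from h import *
a=cam('scene');b=cam('top')
for n,c in(('scene',a),('top',b)):
    hsv=cv2.cvtColor(c['pixels'],cv2.COLOR_RGB2HSV)
    for col,lo,hi,z in(('blue',(105,120,60),(125,255,255),.002),('orange',(3,170,90),(14,255,255),.05),('yellow',(20,150,120),(33,255,255),.046),('red',(170,120,80),(180,255,255),.012),('green',(60,100,50),(85,255,255),.012)):
        m=cv2.inRange(hsv,lo,hi)
        k,l,s,ce=cv2.connectedComponentsWithStats(m)
        for i in range(1,k):
            if s[i,4]>=6:
                u,v=ce[i]; p=ray(c,u,v,z)
                if .1<p[0]<1 and abs(p[1])<.9: print(n,col,s[i],np.round(ce[i],1),np.round(p,3))
I=b['pixels'][:,:,::-1]
c1=cv2.resize(I[170:270,300:425],None,fx=4.8,fy=4.8,interpolation=cv2.INTER_CUBIC)[:,:600]
cv2.imwrite('pics/c1.png',c1)
J=a['pixels'][:,:,::-1]
A=cv2.resize(J[110:170,260:330],(400,343),interpolation=cv2.INTER_CUBIC);B=cv2.resize(J[195:280,280:360],(400,425),interpolation=cv2.INTER_CUBIC)
o=np.zeros((425,800,3),np.uint8);o[:343,:400]=A;o[:,400:]=B;cv2.imwrite('pics/c2.png',o)
```

```text
scene blue [357  71   9   5  24] [360.8  73.3] [0.798 0.608 0.002]
scene blue [358  80  22   8  91] [368.2  84.1] [0.821 0.545 0.002]
scene blue [243 112  15  17 189] [250.  120.1] [0.338 0.404 0.002]
scene blue [304 121   8   8  49] [307.7 124.8] [0.56  0.357 0.002]
scene blue [300 135  11  14  99] [304.9 142.6] [0.543 0.272 0.002]
scene blue [270 141  17  21 206] [278.1 153. ] [0.44  0.234 0.002]
scene orange [375 191   3   6   9] [376.2 193.8] [ 0.77  -0.011  0.05 ]
scene orange [368 193  13  10  25] [373.1 199.3] [ 0.756 -0.032  0.05 ]
scene yellow [305 207  12  10  62] [310.5 212.4] [ 0.54  -0.06   0.046]
scene red [326 260   3   5   7] [327. 262.] [ 0.579 -0.232  0.012]
scene green [356 151  12  12 100] [361.4 156.6] [0.745 0.178 0.012]
scene green [301 258  11   8  19] [305.3 261.6] [ 0.509 -0.223  0.012]
scene green [401 295  19  34 120] [410.4 313.1] [ 0.818 -0.428  0.012]
top blue [137 116   6   2   8] [139.  116.2] [0.867 0.547 0.002]
top blue [138 119   6  25 111] [140.6 131.4] [0.82  0.539 0.002]
top blue [190 213  10  11  49] [195.3 218.1] [0.559 0.363 0.002]
top blue [218 217  13  15  95] [224.5 224.1] [0.541 0.277 0.002]
top blue [228 249  19  22 192] [237.1 259.6] [0.439 0.237 0.002]
top blue [164 285  28  22 447] [178.  295.4] [0.337 0.404 0.002]
top orange [309 139  17  16 182] [316.8 146.7] [0.76  0.007 0.05 ]
top orange [395 225   5   4  16] [397.  226.5] [ 0.531 -0.218  0.05 ]
top yellow [331 218  13  13  93] [336.5 224.1] [ 0.538 -0.05   0.046]
top green [251 148  14  15 127] [257.6 154.8] [0.745 0.183 0.012]
top green [153 179   1   6   6] [153.  181.5] [0.666 0.49  0.012]
top green [391 232  10  10  20] [395.7 236.5] [ 0.506 -0.219  0.012]
```

View pics/c1.png

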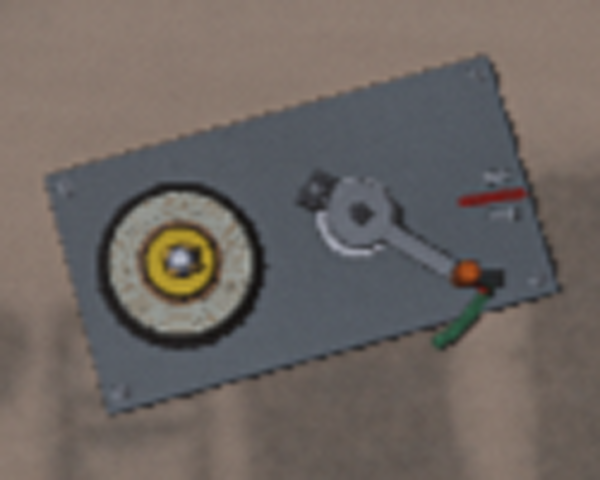

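View pics/c2.png

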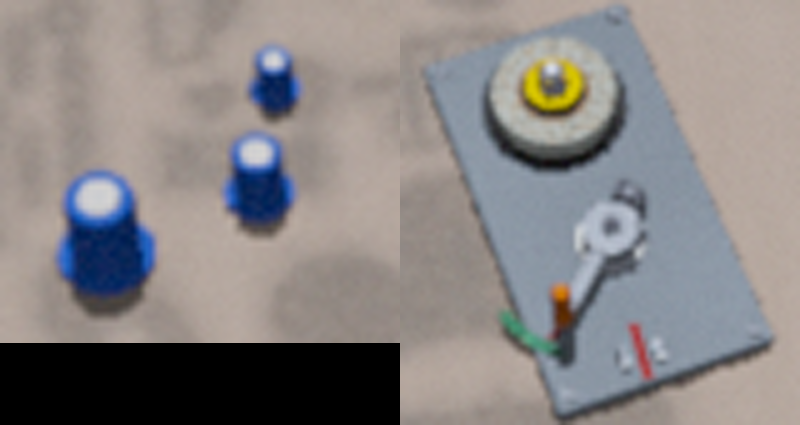

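The target is the medium blue cap: scene crop (258,190), flange about 12 px and barrel about 9 px, which fits 48/33 mm. The large cap is about 65 mm and the small one about 35 mm. The dispenser is visible with its lever beside the green dots and the red mark to the right.

```bash
cat >> h.py <<'E'
from scipy.spatial.transform import Rotation as Ro
def tool(o=None):
    o=o or bot.get_obs(); q=o['tool_rot']; return o['eef_pos'],Ro.from_quat([q[1],q[2],q[3],q[0]]).as_matrix()
def todo(p,yaw=None):
    """mm shift in tool axes to p, yaw(deg of tool x in world) turn about tool z"""
    e,R=tool(); print('shift',np.round(R.T@(np.array(p)-e)*1000,1),'yawnow',np.round(np.degrees(np.arctan2(R[1,0],R[0,0])),1),'tilt',np.round(np.degrees(np.arccos(-R[2,2])),2))
E
python3 - <<'E'
from h import *
b=cam('top')
f=lambda u,v,z: ray(b,300+u/4.8,170+v/4.8,z)[:2]
cor=[f(487,56,.012),f(45,175,.012),f(110,413,.012),f(560,290,.012)]
st=f(180,262,.046);pv=f(362,212,.036)
m=sum(cor)/4; yd=(cor[1]+cor[2]-cor[0]-cor[3]);yd/=np.linalg.norm(yd)
o=m+.025*0-yd*0
print('mid',m,'yd',yd,np.degrees(np.arctan2(yd[1],yd[0])),'stud',st,'from plate',m+.025*yd*(-1)+.05*yd, m-.025*yd-.06*yd,'pivot',pv,np.linalg.norm(st-pv))
kn=f(467,272,.064);mk=f(462,202,.012)
for n,p in(('knob',kn),('mark',mk)): d=p-pv;print(n,p,np.linalg.norm(d),np.arctan2(d[1],d[0]))
todo([*kn,.25])
E
```

```text
mid [ 0.55750072 -0.12470012] yd [-0.26424278  0.9644562 ] 105.32196324697952 stud [ 0.53676483 -0.05222146] from plate [ 0.55089465 -0.10058871] [ 0.57996136 -0.20667889] pivot [ 0.56735973 -0.15948792] 0.11154434714586932
knob [ 0.52980427 -0.2167963 ] 0.06851760406872966 -2.1509039718015064
mark [ 0.57605921 -0.22150112] 0.0626204227731878 -1.4314215055509032
shift [ 4.429e+02 -3.121e+02 -2.000e-01] yawnow 17.1 tilt 0.05
```

Emit:
jog_arm(rows=[{"x": 20,"y": -14,"fingers": 34},{"x": 37,"y": -26},{"x": 37,"y": -26},{"x": 37,"y": -26},{"x": 37,"y": -26},{"x": 37,"y": -26},{"x": 37,"y": -26},{"x": 37,"y": -26}], force=40)

```text
invalid input
```

Emit:
jog_arm(rows=[{"x": 37,"y": -26},{"x": 37,"y": -26},{"x": 37,"y": -26},{"x": 37,"y": -26},{"x": 14,"y": -12},{"az": -7.5},{"az": -7.5},{"az": -7.5}])

```text
invalid input
```

Emit:
jog_arm(rows=[{"az": -7.5},{"az": -7.5},{"az": -7.5},{"az": -7.5},{"az": -7.5},{"z": 20},{"z": 20},{}])

```text
invalid input
```

Run:
```python
from h import *
w=cam('wrist','w1.png');o=bot.get_obs();print(o['t'],o['eef_pos'],o['contact_force'],o['gripper_width'])
todo([.529,-.217,.055])
for p in([.529,-.217,.066],[.567,-.159,.036],[.5768,-.2285,.012],[.5377,-.0524,.065]): print(np.round(proj(w,p),1))
```

```text
0.3 [ 0.19801877 -0.64512134  0.24966984] [ 0.1465827   0.34018753 -0.35833715] 1.001159915567809
shift [ 442.  -312.   194.9] yawnow 17.1 tilt 0.04
[-173.1 -495.2]
[-203.7 -533.6]
[ -55.9 -447.9]
[-473.1 -640.7]
```

View pics/w1.png

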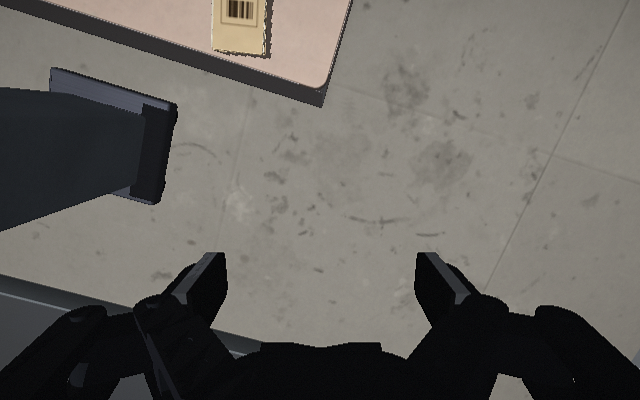

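The call was refused, so each row probably needs every field. The wrist picture only shows the table edge at the top and the fingers at (215,280) and (425,280).

Emit:
jog_arm(rows=[{"fingers": 34,"x": 20,"y": -14,"z": 0,"ax": 0,"ay": 0,"az": 0},{"fingers": 34,"x": 37,"y": -26,"z": 0,"ax": 0,"ay": 0,"az": 0},{"fingers": 34,"x": 37,"y": -26,"z": 0,"ax": 0,"ay": 0,"az": 0},{"fingers": 34,"x": 37,"y": -26,"z": 0,"ax": 0,"ay": 0,"az": 0},{"fingers": 34,"x": 37,"y": -26,"z": 0,"ax": 0,"ay": 0,"az": 0},{"fingers": 34,"x": 37,"y": -26,"z": 0,"ax": 0,"ay": 0,"az": 0},{"fingers": 34,"x": 37,"y": -26,"z": 0,"ax": 0,"ay": 0,"az": 0},{"fingers": 34,"x": 37,"y": -26,"z": 0,"ax": 0,"ay": 0,"az": 0}], force=40)

```text
t: 1.1
eef_pos: [0.4081, -0.3746, 0.2503]
tool_rot: [0.0, 0.989, 0.148, 0.0]
contact_force: [0.7, -0.1, 0.0]
gripper_width: 0.399
grasp_force: 0.0
```

Emit:
jog_arm(rows=[{"fingers": 34,"x": 37,"y": -26,"z": 0,"ax": 0,"ay": 0,"az": 0},{"fingers": 34,"x": 37,"y": -26,"z": 0,"ax": 0,"ay": 0,"az": 0},{"fingers": 34,"x": 37,"y": -26,"z": 0,"ax": 0,"ay": 0,"az": 0},{"fingers": 34,"x": 37,"y": -26,"z": 0,"ax": 0,"ay": 0,"az": 0},{"fingers": 34,"x": 14,"y": -12,"z": 0,"ax": 0,"ay": 0,"az": 0},{"fingers": 34,"x": 0,"y": 0,"z": 0,"ax": 0,"ay": 0,"az": -7.5},{"fingers": 34,"x": 0,"y": 0,"z": 0,"ax": 0,"ay": 0,"az": -7.5},{"fingers": 34,"x": 0,"y": 0,"z": 0,"ax": 0,"ay": 0,"az": -7.5}])

```text
t: 1.9
eef_pos: [0.5282, -0.2174, 0.25]
tool_rot: [0.0, 0.94, 0.341, -0.0]
contact_force: [0.1, -0.4, -0.3]
gripper_width: 0.396
grasp_force: 0.0
```

Emit:
jog_arm(rows=[{"fingers": 34,"x": 0,"y": 0,"z": 0,"ax": 0,"ay": 0,"az": -7.5},{"fingers": 34,"x": 0,"y": 0,"z": 0,"ax": 0,"ay": 0,"az": -7.5},{"fingers": 34,"x": 0,"y": 0,"z": 0,"ax": 0,"ay": 0,"az": -7.5},{"fingers": 34,"x": 0,"y": 0,"z": 0,"ax": 0,"ay": 0,"az": -7.5},{"fingers": 34,"x": 0,"y": 0,"z": 0,"ax": 0,"ay": 0,"az": -7.5},{"fingers": 34,"x": 0,"y": 0,"z": 25,"ax": 0,"ay": 0,"az": 0},{"fingers": 34,"x": 0,"y": 0,"z": 25,"ax": 0,"ay": 0,"az": 0},{"fingers": 34,"x": 0,"y": 0,"z": 25,"ax": 0,"ay": 0,"az": 0}])

```text
t: 2.7
eef_pos: [0.5282, -0.2179, 0.1744]
tool_rot: [0.0, 0.782, 0.623, 0.0]
contact_force: [0.4, -0.7, -1.3]
gripper_width: 0.396
grasp_force: 0.0
```

Run:
```python
from h import *
w=cam('wrist','w2.png');o=bot.get_obs();print(o['t'],o['eef_pos'],o['contact_force'],o['gripper_width'],o['q'])
todo([.529,-.217,.055])
for p in([.529,-.217,.066],[.567,-.159,.036],[.5768,-.2285,.012],[.5377,-.0524,.065]): print(np.round(proj(w,p),1))
```

```text
2.75 [ 0.52565421 -0.2171363   0.17014589] [-1.16830785  0.53467821 -2.48772842] 0.3993825924526529 [ 0.57463453  0.42307554 -0.37094835  1.86498951  0.19120024  0.89420093
 -0.11361127]
shift [  0.8   3.9 115.1] yawnow 77.1 tilt 0.34
[319.3 207.5]
[349.1 119.7]
[372.  192.1]
[274.2 -38.7]
```

View pics/w2.png

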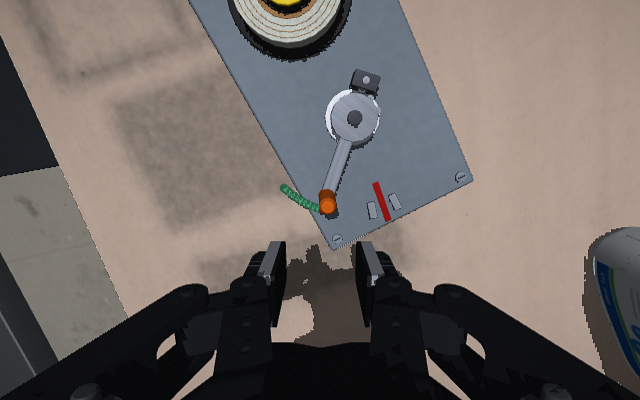

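Knob top at (328,204), pivot at (354,118), red line inner end at (377,184), with green dots left of the handle.

Run:
```python
from h import *
w=cam('wrist');o=bot.get_obs();print(o['eef_pos'])
k=ray(w,328,206,.066);p=ray(w,354,118,.036);m=ray(w,377,184,.012);m2=ray(w,388,219,.012)
print(k,p,m,m2)
for q in(k,m,m2): d=(q-p)[:2];print(np.linalg.norm(d),np.arctan2(d[1],d[0]))
for a in(-1.5,-1.45,-1.4): print(a,p[:2]+.07*np.array([np.cos(a),np.sin(a)]))
todo([k[0],k[1],.056])
```

```text
[ 0.52576717 -0.217176    0.17189087]
[ 0.53282438 -0.21513278  0.066     ] [ 0.56733579 -0.15746402  0.036     ] [ 0.57863797 -0.21970225  0.012     ] [ 0.58273925 -0.25505442  0.012     ]
0.06720657256510983 -2.110069417014971
0.06325612604137867 -1.3911583427179033
0.09879854909666129 -1.4142499486302575
-1.5 [ 0.57228739 -0.22728867]
-1.45 [ 0.57577098 -0.22695393]
-1.4 [ 0.57923349 -0.2264455 ]
shift [  3.5   7.1 115.9] yawnow 77.1 tilt 0.36
```

Emit:
jog_arm(rows=[{"fingers": 38,"x": 3,"y": 7,"z": 10,"ax": 0,"ay": 0,"az": 0},{"fingers": 38,"x": 0,"y": 0,"z": 20,"ax": 0,"ay": 0,"az": 0},{"fingers": 38,"x": 0,"y": 0,"z": 20,"ax": 0,"ay": 0,"az": 0},{"fingers": 38,"x": 0,"y": 0,"z": 20,"ax": 0,"ay": 0,"az": 0},{"fingers": 38,"x": 0,"y": 0,"z": 20,"ax": 0,"ay": 0,"az": 0},{"fingers": 38,"x": 0,"y": 0,"z": 15,"ax": 0,"ay": 0,"az": 0},{"fingers": 38,"x": 0,"y": 0,"z": 10,"ax": 0,"ay": 0,"az": 0},{"fingers": 38,"x": 0,"y": 0,"z": 0,"ax": 0,"ay": 0,"az": 0}])

```text
t: 3.6
eef_pos: [0.5355, -0.2161, 0.0592]
tool_rot: [-0.001, 0.782, 0.623, -0.0]
contact_force: [0.6, -0.7, 0.3]
gripper_width: 0.447
grasp_force: 0.0
```

Run:
```python
from h import *
w=cam('wrist','w3.png');o=bot.get_obs();print(o['t'],o['eef_pos'],o['contact_force'],o['gripper_width'])
hsv=cv2.cvtColor(w['pixels'],cv2.COLOR_RGB2HSV)
m=cv2.inRange(hsv,(3,170,60),(14,255,255));k,l,s,ce=cv2.connectedComponentsWithStats(m)
for i in range(1,k):
    if s[i,4]>30: print(s[i],ce[i],ray(w,*ce[i],.066))
e,R=tool();print(proj(w,e),proj(w,e+R[:,1]*.019),proj(w,e-R[:,1]*.019))
todo([.532,-.216,.056])
```

```text
3.65 [ 0.53592172 -0.2162804   0.06005631] [0.00527471 0.0721035  0.17379403] 0.44926056547411486
[ 302  244   32   57 1510] [317.53708609 272.24569536] [ 0.53705578 -0.20992211  0.066     ]
(np.float64(318.43084036750264), np.float64(279.2569693129453)) (np.float64(362.2037973833185), np.float64(279.2669759975219)) (np.float64(274.66075742457036), np.float64(279.24696328539403))
shift [-0.6 -3.9  4.1] yawnow 77.1 tilt 0.0
```

Emit:
jog_arm(rows=[{"fingers": 22,"x": 0,"y": 0,"z": 0,"ax": 0,"ay": 0,"az": 0},{"fingers": 22,"x": 0,"y": 0,"z": 0,"ax": 0,"ay": 0,"az": 0},{"fingers": 22,"x": -2,"y": 3.5,"z": 0,"ax": 0,"ay": 0,"az": 0},{"fingers": 22,"x": -1.5,"y": 4.5,"z": 0,"ax": 0,"ay": 0,"az": 0},{"fingers": 22,"x": -1,"y": 4.5,"z": 0,"ax": 0,"ay": 0,"az": 0},{"fingers": 22,"x": -1,"y": 4.5,"z": 0,"ax": 0,"ay": 0,"az": 0},{"fingers": 22,"x": -0.7,"y": 4.5,"z": 0,"ax": 0,"ay": 0,"az": 0},{"fingers": 22,"x": 0,"y": 0,"z": 0,"ax": 0,"ay": 0,"az": 0}])

```text
t: 4.45
eef_pos: [0.5556, -0.2275, 0.0599]
tool_rot: [0.0, 0.782, 0.623, -0.0]
contact_force: [-1.3, 0.0, -0.5]
gripper_width: 0.26
grasp_force: 0.4
```

Emit:
jog_arm(rows=[{"fingers": 22,"x": 0.5,"y": 4,"z": 0,"ax": 0,"ay": 0,"az": 0},{"fingers": 22,"x": 1,"y": 4,"z": 0,"ax": 0,"ay": 0,"az": 0},{"fingers": 22,"x": 1,"y": 4,"z": 0,"ax": 0,"ay": 0,"az": 0},{"fingers": 22,"x": 1,"y": 4,"z": 0,"ax": 0,"ay": 0,"az": 0},{"fingers": 22,"x": 1.5,"y": 4,"z": 0,"ax": 0,"ay": 0,"az": 0},{"fingers": 22,"x": 0,"y": 2,"z": 0,"ax": 0,"ay": 0,"az": 0},{"fingers": 22,"x": 0,"y": 0,"z": 0,"ax": 0,"ay": 0,"az": 0},{"fingers": 22,"x": 0,"y": 0,"z": 0,"ax": 0,"ay": 0,"az": 0}])

```text
t: 5.25
eef_pos: [0.5778, -0.2272, 0.06]
tool_rot: [0.0, 0.782, 0.623, 0.0]
contact_force: [0.2, 0.7, 0.0]
gripper_width: 0.257
grasp_force: 0.0
```

Run:
```python
from h import *
w=cam('wrist');o=bot.get_obs();print(o['t'],o['eef_pos'],o['contact_force'],o['gripper_width'])
hsv=cv2.cvtColor(w['pixels'],cv2.COLOR_RGB2HSV)
m=cv2.inRange(hsv,(3,170,60),(14,255,255));k,l,s,ce=cv2.connectedComponentsWithStats(m)
for i in range(1,k):
    if s[i,4]>30: print(s[i],ce[i],ray(w,*ce[i],.062))
todo([.5784,-.2271,.06])
```

```text
5.3 [ 0.57767104 -0.22720419  0.0600093 ] [-0.54422682 -0.60076898 -0.30195688] 0.2546400992081669
[ 302  240   31   58 1497] [317.70941884 268.91516366] [ 0.57920374 -0.22191094  0.062     ]
shift [0.3 0.7 0. ] yawnow 77.1 tilt 0.0
```

Emit:
jog_arm(rows=[{"fingers": 50,"x": 0,"y": 0,"z": 0,"ax": 0,"ay": 0,"az": 0},{"fingers": 50,"x": 0,"y": 0,"z": -10,"ax": 0,"ay": 0,"az": 0},{"fingers": 60,"x": 0,"y": 0,"z": -30,"ax": 0,"ay": 0,"az": 0},{"fingers": 60,"x": 0,"y": 0,"z": -40,"ax": 0,"ay": 0,"az": 0},{"fingers": 60,"x": 0,"y": 0,"z": -40,"ax": 0,"ay": 0,"az": 0},{"fingers": 60,"x": 0,"y": 0,"z": -20,"ax": 0,"ay": 0,"az": 0},{"fingers": 60,"x": 0,"y": 0,"z": 0,"ax": 0,"ay": 0,"az": 0},{"fingers": 60,"x": 0,"y": 0,"z": 0,"ax": 0,"ay": 0,"az": 0}])

```text
t: 6.1
eef_pos: [0.5777, -0.2273, 0.2006]
tool_rot: [0.0, 0.782, 0.623, 0.0]
contact_force: [-0.5, 0.5, -0.4]
gripper_width: 0.704
grasp_force: 0.0
```

Run:
```python
from h import *
w=cam('wrist','w4.png');o=bot.get_obs();print(o['t'],o['eef_pos'],o['contact_force'],o['gripper_width'])
hsv=cv2.cvtColor(w['pixels'],cv2.COLOR_RGB2HSV)
for n,lo,hi,z in(('knob',(3,170,60),(14,255,255),.062),('red',(170,120,60),(180,255,255),.012),('yel',(20,150,80),(33,255,255),.046)):
  m=cv2.inRange(hsv,lo,hi);k,l,s,ce=cv2.connectedComponentsWithStats(m)
  for i in range(1,k):
    if s[i,4]>30: print(n,s[i],ce[i],ray(w,*ce[i],z))
todo([.542,.215,.2])
```

```text
6.15 [ 0.57706022 -0.22713983  0.19952159] [-0.08378634  0.38346218 -0.67612213] 0.7020330964597523
knob [311 185  17  23 294] [319.18027211 195.90816327] [ 0.57877978 -0.22471526  0.062     ]
yel [201   0  47  20 521] [224.31477927   8.60076775] [ 0.53939202 -0.06442398  0.046     ]
shift [ 4.231e+02 -1.332e+02 -4.000e-01] yawnow 77.1 tilt 0.06
```

Emit:
jog_arm(rows=[{"fingers": 60,"x": 20,"y": -6,"z": 0,"ax": 0,"ay": 0,"az": 0},{"fingers": 60,"x": 40,"y": -13,"z": 0,"ax": 0,"ay": 0,"az": 0},{"fingers": 60,"x": 40,"y": -13,"z": 0,"ax": 0,"ay": 0,"az": 0},{"fingers": 60,"x": 40,"y": -13,"z": 0,"ax": 0,"ay": 0,"az": 0},{"fingers": 60,"x": 40,"y": -13,"z": 0,"ax": 0,"ay": 0,"az": 0},{"fingers": 60,"x": 40,"y": -13,"z": 0,"ax": 0,"ay": 0,"az": 0},{"fingers": 60,"x": 40,"y": -13,"z": 0,"ax": 0,"ay": 0,"az": 0},{"fingers": 60,"x": 40,"y": -13,"z": 0,"ax": 0,"ay": 0,"az": 0}])

```text
t: 6.95
eef_pos: [0.5491, 0.0882, 0.1986]
tool_rot: [-0.001, 0.782, 0.623, -0.001]
contact_force: [1.0, 0.1, -0.8]
gripper_width: 0.705
grasp_force: 0.0
```

Emit:
jog_arm(rows=[{"fingers": 60,"x": 40,"y": -13,"z": 0,"ax": 0,"ay": 0,"az": 0},{"fingers": 60,"x": 40,"y": -13,"z": 0,"ax": 0,"ay": 0,"az": 0},{"fingers": 60,"x": 33,"y": -10,"z": 0,"ax": 0,"ay": 0,"az": 0},{"fingers": 60,"x": 10,"y": 0,"z": 0,"ax": 0,"ay": 0,"az": 0},{"fingers": 60,"x": 0,"y": 0,"z": 0,"ax": 0,"ay": 0,"az": 0},{"fingers": 60,"x": 0,"y": 0,"z": 0,"ax": 0,"ay": 0,"az": 0},{"fingers": 60,"x": 0,"y": 0,"z": 0,"ax": 0,"ay": 0,"az": 0},{"fingers": 60,"x": 0,"y": 0,"z": 0,"ax": 0,"ay": 0,"az": 0}])

```text
t: 7.75
eef_pos: [0.5431, 0.213, 0.1997]
tool_rot: [0.0, 0.783, 0.622, -0.0]
contact_force: [0.2, -0.6, 0.5]
gripper_width: 0.706
grasp_force: 0.0
```

Run:
```python
from h import *
w=cam('wrist','w5.png');o=bot.get_obs();print(o['t'],o['eef_pos'],o['contact_force'],o['q'])
hsv=cv2.cvtColor(w['pixels'],cv2.COLOR_RGB2HSV)
m=cv2.inRange(hsv,(100,110,30),(130,255,255));k,l,s,ce=cv2.connectedComponentsWithStats(m)
for i in range(1,k):
    if s[i,4]>30: print(s[i],ce[i],ray(w,*ce[i],.02))
```

```text
7.8 [0.54312777 0.21334732 0.19989213] [0.05037183 0.83295762 0.23155901] [-0.09210767  0.42699791 -0.50125595  1.80243837  0.24359289  0.97389931
 -0.92155372]
[   0    0  101   93 5078] [51.29105947 41.6226861 ] [0.34472977 0.39438335 0.02      ]
[ 285    5   38   46 1058] [303.76086957  30.53780718] [0.56233064 0.35283613 0.02      ]
[ 285  105   48   49 1393] [308.76884422 128.30150754] [0.54705394 0.27146777 0.02      ]
[ 176  160   78   70 3165] [218.62590837 192.44265403] [0.44550112 0.23161202 0.02      ]
```

View pics/w5.png

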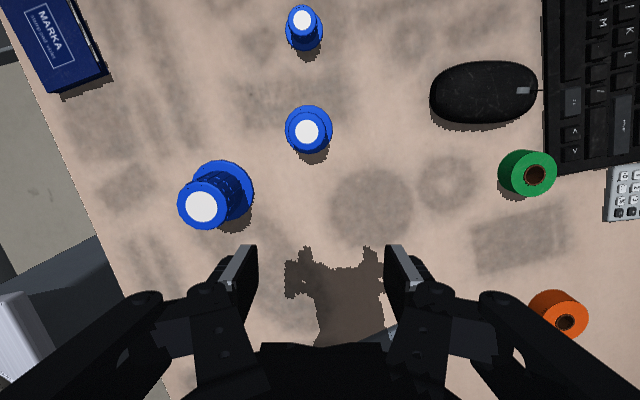

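The medium cap is at (309,128), with the large one at (215,195) and the small one at (304,28). I'll check the flange width in mm.

Run:
```python
from h import *
w=cam('wrist')
p=w['pixels'].astype(int)
for (u0,u1,v) in((284.5,332.5,130),(285.5,323,35)): print(np.linalg.norm(ray(w,u0,v,.004)-ray(w,u1,v,.004)))
f=ray(w,308.7,129.5,.005);t=ray(w,306.5,131,.046);print(f,t)
todo([*((f+t)/2)[:2],.031])
```

```text
0.04752978799826452
0.03446000453316668
[0.54607981 0.27042319 0.005     ] [0.54567772 0.27071192 0.046     ]
shift [ 56.1 -10.2 169. ] yawnow 77.0 tilt 0.03
```

Emit:
jog_arm(rows=[{"fingers": 60,"x": 28,"y": -5,"z": 10,"ax": 0,"ay": 0,"az": 0},{"fingers": 60,"x": 28,"y": -5,"z": 30,"ax": 0,"ay": 0,"az": 0},{"fingers": 60,"x": 0,"y": 0,"z": 35,"ax": 0,"ay": 0,"az": 0},{"fingers": 60,"x": 0,"y": 0,"z": 20,"ax": 0,"ay": 0,"az": 0},{"fingers": 60,"x": 0,"y": 0,"z": 10,"ax": 0,"ay": 0,"az": 0},{"fingers": 60,"x": 0,"y": 0,"z": 0,"ax": 0,"ay": 0,"az": 0},{"fingers": 60,"x": 0,"y": 0,"z": 0,"ax": 0,"ay": 0,"az": 0},{"fingers": 60,"x": 0,"y": 0,"z": 0,"ax": 0,"ay": 0,"az": 0}])

```text
t: 8.65
eef_pos: [0.5466, 0.272, 0.0965]
tool_rot: [0.0, 0.782, 0.623, 0.001]
contact_force: [-0.2, 0.1, 0.5]
gripper_width: 0.704
grasp_force: 0.0
```

Run:
```python
from h import *
w=cam('wrist','w6.png')
hsv=cv2.cvtColor(w['pixels'],cv2.COLOR_RGB2HSV)
m=cv2.inRange(hsv,(100,110,30),(130,255,255));k,l,s,ce=cv2.connectedComponentsWithStats(m)
for i in range(1,k):
    if s[i,4]>300: print('blue',s[i],ce[i])
g=cv2.inRange(hsv,(0,0,170),(180,60,255));k,l,s,ce=cv2.connectedComponentsWithStats(g)
for i in range(1,k):
    if s[i,4]>100: print('white',s[i],ce[i],ray(w,*ce[i],.046))
e,R=tool();print(e,proj(w,[e[0],e[1],.046]))
todo([.546,.2706,.031])
```

```text
blue [ 286   59   53   57 1762] [312.55959137  88.35414302]
blue [  0 104  25  52 669] [  7.92077728 135.07473842]
blue [ 285  186   65   79 3144] [317.08651399 219.11959288]
blue [ 157  256   63   46 1710] [184.98128655 275.83450292]
blue [161 354  34  24 389] [180.781491   367.80719794]
white [ 241    0  199   82 5681] [325.13553952  22.66713607] [0.57577857 0.38150894 0.046     ]
white [    0    18   291   341 20404] [175.68908057 172.76681043] [0.47769363 0.32680118 0.046     ]
white [298  68  26  28 569] [310.61335677  81.68365554] [0.56233917 0.35634979 0.046     ]
white [  295    87   335   239 22539] [449.88020764 209.3859976 ] [0.62476154 0.27090918 0.046     ]
white [601  93  19  26 220] [611.41818182 106.10454545] [0.71541689 0.30864935 0.046     ]
white [ 255  105   59   45 1163] [284.37575236 129.43938091] [0.54290192 0.33599547 0.046     ]
white [ 67 119  43  53 894] [ 87.00447427 142.60178971] [0.43631808 0.35338297 0.046     ]
white [313 127  25  19 246] [325.40650407 136.1097561 ] [0.56372838 0.32757431 0.046     ]
white [111 175  14  23 144] [117.34027778 185.875     ] [0.44304868 0.32712447 0.046     ]
white [300 224  34  32 822] [316.68734793 239.70559611] [0.54541936 0.27002866 0.046     ]
white [264 313  39  31 594] [286.52188552 327.6043771 ] [0.51275624 0.21552569 0.046     ]
white [ 445  355   53   45 1406] [465.74608819 380.37980085] [0.62081531 0.14770615 0.046     ]
white [151 376  46  24 546] [171.34249084 388.06410256] [0.42419574 0.18701429 0.046     ]
[0.54650767 0.27197488 0.09644496] (np.float64(317.73034827414), np.float64(236.31990561773873))
shift [-1.6 -0.3 65.4] yawnow 77.0 tilt 0.14
```

Emit:
jog_arm(rows=[{"fingers": 60,"x": -2,"y": -0.5,"z": 10,"ax": 0,"ay": 0,"az": 0},{"fingers": 60,"x": 0,"y": 0,"z": 20,"ax": 0,"ay": 0,"az": 0},{"fingers": 60,"x": 0,"y": 0,"z": 20,"ax": 0,"ay": 0,"az": 0},{"fingers": 60,"x": 0,"y": 0,"z": 10,"ax": 0,"ay": 0,"az": 0},{"fingers": 60,"x": 0,"y": 0,"z": 5,"ax": 0,"ay": 0,"az": 0},{"fingers": 60,"x": 0,"y": 0,"z": 0,"ax": 0,"ay": 0,"az": 0},{"fingers": 60,"x": 0,"y": 0,"z": 0,"ax": 0,"ay": 0,"az": 0},{"fingers": 40,"x": 0,"y": 0,"z": 0,"ax": 0,"ay": 0,"az": 0}])

```text
t: 9.5
eef_pos: [0.5453, 0.2702, 0.0309]
tool_rot: [0.0, 0.782, 0.623, 0.001]
contact_force: [0.2, 0.3, 0.0]
gripper_width: 0.548
grasp_force: 0.0
```

Emit:
jog_arm(rows=[{"fingers": 20,"x": 0,"y": 0,"z": 0,"ax": 0,"ay": 0,"az": 0},{"fingers": 20,"x": 0,"y": 0,"z": 0,"ax": 0,"ay": 0,"az": 0},{"fingers": 20,"x": 0,"y": 0,"z": 0,"ax": 0,"ay": 0,"az": 0},{"fingers": 20,"x": 0,"y": 0,"z": 0,"ax": 0,"ay": 0,"az": 0},{"fingers": 20,"x": 0,"y": 0,"z": 0,"ax": 0,"ay": 0,"az": 0},{"fingers": 20,"x": 0,"y": 0,"z": 0,"ax": 0,"ay": 0,"az": 0},{"fingers": 20,"x": 0,"y": 0,"z": 0,"ax": 0,"ay": 0,"az": 0},{"fingers": 20,"x": 0,"y": 0,"z": 0,"ax": 0,"ay": 0,"az": 0}], force=80)

```text
t: 10.3
eef_pos: [0.5453, 0.2702, 0.031]
tool_rot: [0.0, 0.782, 0.623, 0.001]
contact_force: [-1.2, -0.6, 6.4]
gripper_width: 0.366
grasp_force: 78.5
```

Emit:
jog_arm(rows=[{"fingers": 20,"x": 0,"y": 0,"z": -5,"ax": 0,"ay": 0,"az": 0},{"fingers": 20,"x": 0,"y": 0,"z": -25,"ax": 0,"ay": 0,"az": 0},{"fingers": 20,"x": 0,"y": 0,"z": -40,"ax": 0,"ay": 0,"az": 0},{"fingers": 20,"x": 0,"y": 0,"z": -40,"ax": 0,"ay": 0,"az": 0},{"fingers": 20,"x": 0,"y": 0,"z": -40,"ax": 0,"ay": 0,"az": 0},{"fingers": 20,"x": -15,"y": 3,"z": -19,"ax": 0,"ay": 0,"az": 0},{"fingers": 20,"x": -35,"y": 7.5,"z": 0,"ax": 0,"ay": 0,"az": 0},{"fingers": 20,"x": -35,"y": 7.5,"z": 0,"ax": 0,"ay": 0,"az": 0}])

```text
t: 11.1
eef_pos: [0.5432, 0.1828, 0.2002]
tool_rot: [0.0, 0.782, 0.624, 0.001]
contact_force: [1.0, -0.7, -0.6]
gripper_width: 0.365
grasp_force: 79.1
```

Emit:
jog_arm(rows=[{"fingers": 20,"x": -38,"y": 8,"z": 0,"ax": 0,"ay": 0,"az": 0},{"fingers": 20,"x": -38,"y": 8,"z": 0,"ax": 0,"ay": 0,"az": 0},{"fingers": 20,"x": -38,"y": 8,"z": 0,"ax": 0,"ay": 0,"az": 0},{"fingers": 20,"x": -38,"y": 8,"z": 0,"ax": 0,"ay": 0,"az": 0},{"fingers": 20,"x": -38,"y": 8,"z": 0,"ax": 0,"ay": 0,"az": 0},{"fingers": 20,"x": -38,"y": 8,"z": 0,"ax": 0,"ay": 0,"az": 0},{"fingers": 20,"x": -38,"y": 8,"z": 0,"ax": 0,"ay": 0,"az": 0},{"fingers": 20,"x": -24,"y": 4,"z": 0,"ax": 0,"ay": 0,"az": 0}])

```text
t: 11.9
eef_pos: [0.5361, -0.1167, 0.1991]
tool_rot: [0.0, 0.783, 0.622, -0.0]
contact_force: [-0.0, 0.4, -0.2]
gripper_width: 0.368
grasp_force: 79.1
```

Emit:
jog_arm(rows=[{"fingers": 20,"x": 0,"y": 0,"z": 0,"ax": 0,"ay": 0,"az": 0},{"fingers": 20,"x": 0,"y": 0,"z": 0,"ax": 0,"ay": 0,"az": 0},{"fingers": 20,"x": 0,"y": 0,"z": 0,"ax": 0,"ay": 0,"az": 0},{"fingers": 20,"x": 0,"y": 0,"z": 0,"ax": 0,"ay": 0,"az": 0},{"fingers": 20,"x": 0,"y": 0,"z": 0,"ax": 0,"ay": 0,"az": 0},{"fingers": 20,"x": 0,"y": 0,"z": 0,"ax": 0,"ay": 0,"az": 0},{"fingers": 20,"x": 0,"y": 0,"z": 0,"ax": 0,"ay": 0,"az": 0},{"fingers": 20,"x": 0,"y": 0,"z": 0,"ax": 0,"ay": 0,"az": 0}])

```text
t: 12.7
eef_pos: [0.5368, -0.113, 0.199]
tool_rot: [0.0, 0.782, 0.623, 0.0]
contact_force: [0.0, 0.9, -0.8]
gripper_width: 0.36
grasp_force: 79.1
```

Run:
```python
from h import *
w=cam('wrist','w7.png');o=bot.get_obs();print(o['t'],o['eef_pos'],o['contact_force'],o['gripper_width'],o['grasp_force'])
hsv=cv2.cvtColor(w['pixels'],cv2.COLOR_RGB2HSV)
m=cv2.inRange(hsv,(20,120,60),(35,255,255))
c=max(cv2.findContours(m,0,2)[0],key=cv2.contourArea)
(u,v),ax,an=cv2.fitEllipse(cv2.convexHull(c));print(u,v,ax,ray(w,u,v,.046))
print('expect',proj(w,[.5377,-.0524,.046]),proj(w,[.5377,-.0524,.065]))
todo([.5377,-.0524,.15])
```

```text
12.75 [ 0.53675599 -0.11305814  0.19900321] [-0.479153    0.54407028  0.09075407] 0.3643098648973152 79.10947129297199
309.0914611816406 125.90632629394531 (45.76926040649414, 47.93641662597656) [ 0.5423845  -0.05182252  0.046     ]
expect (np.float64(303.92660875467925), np.float64(127.84411963201637)) (np.float64(302.7426417493537), np.float64(128.5706783687809))
shift [ 59.3 -12.7  49. ] yawnow 77.1 tilt 0.0
```

View pics/w7.png

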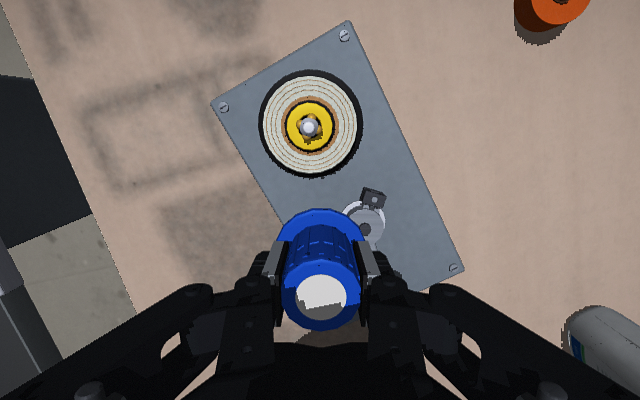

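The stud is at (309,127), the reel is unobstructed, and the held cap is upright with its top at (322,293). I'll go lower for a second look and check the wrist calibration on the held cap.

Emit:
jog_arm(rows=[{"fingers": 20,"x": 0,"y": 0,"z": 15,"ax": 0,"ay": 0,"az": 0},{"fingers": 20,"x": 0,"y": -2,"z": 25,"ax": 0,"ay": 0,"az": 0},{"fingers": 20,"x": 0,"y": -2,"z": 25,"ax": 0,"ay": 0,"az": 0},{"fingers": 20,"x": 0,"y": -2,"z": 10,"ax": 0,"ay": 0,"az": 0},{"fingers": 20,"x": 0,"y": -2,"z": 4,"ax": 0,"ay": 0,"az": 0},{"fingers": 20,"x": 0,"y": 0,"z": 0,"ax": 0,"ay": 0,"az": 0},{"fingers": 20,"x": 0,"y": 0,"z": 0,"ax": 0,"ay": 0,"az": 0},{"fingers": 20,"x": 0,"y": 0,"z": 0,"ax": 0,"ay": 0,"az": 0}])

```text
t: 13.55
eef_pos: [0.5298, -0.1115, 0.1211]
tool_rot: [0.001, 0.782, 0.623, 0.001]
contact_force: [-0.4, -0.4, -0.6]
gripper_width: 0.364
grasp_force: 79.1
```

Run:
```python
from h import *
w=cam('wrist','w8.png');o=bot.get_obs();print(o['t'],o['eef_pos'],o['contact_force'],o['grasp_force'])
hsv=cv2.cvtColor(w['pixels'],cv2.COLOR_RGB2HSV)
m=cv2.inRange(hsv,(20,120,60),(35,255,255))
c=max(cv2.findContours(m,0,2)[0],key=cv2.contourArea)
(u,v),ax,an=cv2.fitEllipse(cv2.convexHull(c));s=ray(w,u,v,.046);print(u,v,ax,s)
e,R=tool()
b=cv2.inRange(hsv,(100,110,30),(130,255,255))
c=max(cv2.findContours(b,0,2)[0],key=cv2.contourArea);x,y,ww,hh=cv2.boundingRect(c);print('cap bbox',x,y,ww,hh)
wh=cv2.inRange(hsv,(0,0,140),(180,60,255))[240:360,270:370];k,l,st,ce=cv2.connectedComponentsWithStats(wh);i=1+st[1:,4].argmax();print('white',ce[i]+[270,240],st[i])
print('TCP axis top',proj(w,e+[0,0,.015]),'flange',proj(w,e-[0,0,.03]))
todo([s[0],s[1],.10])
```

```text
13.6 [ 0.52969945 -0.11145823  0.12097794] [0.82365003 1.06615724 0.11459821] 79.12579044440719
315.8599548339844 128.63909912109375 (63.54801559448242, 65.7922134399414) [ 0.54229978 -0.05161774  0.046     ]
cap bbox 276 208 89 124
white [321.70616493 291.05604484] [  27   34   49   34 1249]
TCP axis top (np.float64(316.79651352385264), np.float64(296.8878713058605)) flange (np.float64(317.49266161959906), np.float64(250.2106703140238))
shift [61.1 -1.2 21. ] yawnow 77.1 tilt 0.11
```

Run:
```python
from h import *
w=cam('wrist');e,R=tool()
hsv=cv2.cvtColor(w['pixels'],cv2.COLOR_RGB2HSV)
b=cv2.inRange(hsv,(100,110,30),(130,255,255))
c=max(cv2.findContours(b,0,1)[0],key=cv2.contourArea)[:,0,:]
# flange far arc: rays on flange top-edge plane, fit circle of radius 24 mm
a=[]
for u in range(286,356,2):
    v=c[c[:,0]==u,1].min(); a.append((ray(w,u,v,e[2]-.0285)))
a=(np.array(a)-e)@R
from scipy.optimize import least_squares
r=least_squares(lambda p:np.hypot(a[:,0]-p[0],a[:,1]-p[1])-.024,[0,0]);print('cap centre rel TCP in tool mm',r.x*1000,'rms',np.sqrt(np.mean(r.fun**2))*1000)
m=cv2.inRange(hsv,(20,120,60),(35,255,255))
k=max(cv2.findContours(m,0,2)[0],key=cv2.contourArea);(u,v),_,_=cv2.fitEllipse(cv2.convexHull(k))
s=(ray(w,u,v,.046)-e)@R; print('stud rel TCP',s*1000,'shift',(s[:2]-r.x)*1000)
```

```text
cap centre rel TCP in tool mm [-0.36098131  1.46077827] rms 0.19958954274853707
stud rel TCP [61.1999363  -1.09497104 74.81356686] shift [61.56091761 -2.55574931]
```

Emit:
jog_arm(rows=[{"fingers": 20,"x": 15,"y": -0.6,"z": 0,"ax": 0,"ay": 0,"az": 0},{"fingers": 20,"x": 20,"y": -1,"z": 0,"ax": 0,"ay": 0,"az": 0},{"fingers": 20,"x": 18,"y": -1,"z": 0,"ax": 0,"ay": 0,"az": 0},{"fingers": 20,"x": 8.5,"y": 0,"z": 0,"ax": 0,"ay": 0,"az": 0},{"fingers": 20,"x": 0,"y": 0,"z": 8,"ax": 0,"ay": 0,"az": 0},{"fingers": 20,"x": 0,"y": 0,"z": 8,"ax": 0,"ay": 0,"az": 0},{"fingers": 20,"x": 0,"y": 0,"z": 4,"ax": 0,"ay": 0,"az": 0},{"fingers": 20,"x": 0,"y": 0,"z": 0,"ax": 0,"ay": 0,"az": 0}])

```text
t: 14.45
eef_pos: [0.5393, -0.0518, 0.0988]
tool_rot: [-0.001, 0.783, 0.622, -0.001]
contact_force: [0.3, 0.4, -0.3]
gripper_width: 0.363
grasp_force: 79.1
```

Run:
```python
from h import *
a=cam('scene');b=cam('top');o=bot.get_obs();print(o['eef_pos'],o['contact_force'])
A=cv2.resize(a['pixels'][180:250,275:345],(400,400),interpolation=cv2.INTER_CUBIC);B=cv2.resize(b['pixels'][190:260,300:370],(400,400),interpolation=cv2.INTER_CUBIC)
cv2.imwrite('pics/c3.png',np.hstack([A,B])[:,:,::-1])
todo([.5406,-.0513,.09])
```

```text
[ 0.53999382 -0.05148222  0.09973637] [ 0.74005315  0.14724115 -1.20035822]
shift [0.3 0.6 9.7] yawnow 77.0 tilt 0.03
```

View pics/c3.png

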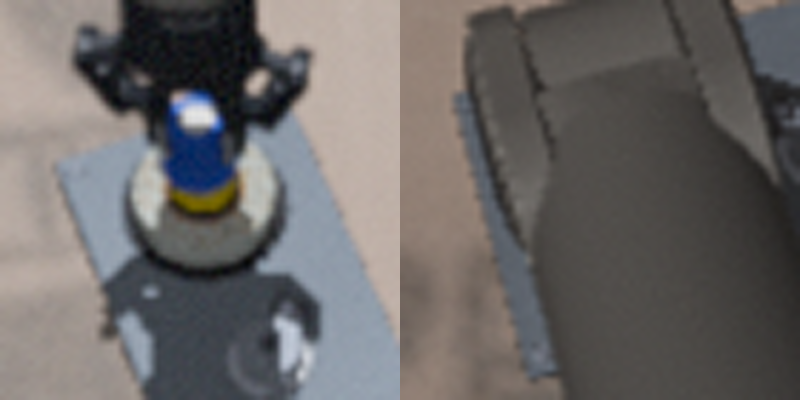

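In the scene crop, the cap sits over the yellow ring: cap axis near column 202 and ring near column 205, both about at the reel's centre. I'll descend gently.

Emit:
jog_arm(rows=[{"fingers": 20,"x": 0,"y": 0,"z": 2,"ax": 0,"ay": 0,"az": 0},{"fingers": 20,"x": 0,"y": 0,"z": 2,"ax": 0,"ay": 0,"az": 0},{"fingers": 20,"x": 0,"y": 0,"z": 2,"ax": 0,"ay": 0,"az": 0},{"fingers": 20,"x": 0,"y": 0,"z": 1.5,"ax": 0,"ay": 0,"az": 0},{"fingers": 20,"x": 0,"y": 0,"z": 1,"ax": 0,"ay": 0,"az": 0},{"fingers": 20,"x": 0,"y": 0,"z": 0,"ax": 0,"ay": 0,"az": 0},{"fingers": 20,"x": 0,"y": 0,"z": 0,"ax": 0,"ay": 0,"az": 0},{"fingers": 20,"x": 0,"y": 0,"z": 0,"ax": 0,"ay": 0,"az": 0}], force=110)

```text
t: 15.35
eef_pos: [0.5402, -0.0508, 0.0916]
tool_rot: [0.0, 0.782, 0.623, 0.0]
contact_force: [0.5, 0.3, -0.3]
gripper_width: 0.356
grasp_force: 108.6
```

Emit:
jog_arm(rows=[{"fingers": 20,"x": 0,"y": 0,"z": 1,"ax": 0,"ay": 0,"az": 0},{"fingers": 20,"x": 0,"y": 0,"z": 1,"ax": 0,"ay": 0,"az": 0},{"fingers": 20,"x": 0,"y": 0,"z": 1,"ax": 0,"ay": 0,"az": 0},{"fingers": 20,"x": 0,"y": 0,"z": 1,"ax": 0,"ay": 0,"az": 0},{"fingers": 20,"x": 0,"y": 0,"z": 0,"ax": 0,"ay": 0,"az": 0},{"fingers": 20,"x": 0,"y": 0,"z": 0,"ax": 0,"ay": 0,"az": 0},{"fingers": 20,"x": 0,"y": 0,"z": 0,"ax": 0,"ay": 0,"az": 0},{"fingers": 20,"x": 0,"y": 0,"z": 0,"ax": 0,"ay": 0,"az": 0}])

```text
t: 16.15
eef_pos: [0.5413, -0.0512, 0.0887]
tool_rot: [0.001, 0.782, 0.623, 0.001]
contact_force: [-2.3, -1.2, 9.4]
gripper_width: 0.356
grasp_force: 110.1
```

Emit:
jog_arm(rows=[{"fingers": 20,"x": 0,"y": 0,"z": 1,"ax": 0,"ay": 0,"az": 0},{"fingers": 20,"x": 0,"y": 0,"z": 1,"ax": 0,"ay": 0,"az": 0},{"fingers": 20,"x": 0,"y": 0,"z": 1,"ax": 0,"ay": 0,"az": 0},{"fingers": 20,"x": 0,"y": 0,"z": 1,"ax": 0,"ay": 0,"az": 0},{"fingers": 20,"x": 0,"y": 0,"z": 0,"ax": 0,"ay": 0,"az": 0},{"fingers": 20,"x": 0,"y": 0,"z": 0,"ax": 0,"ay": 0,"az": 0},{"fingers": 20,"x": 0,"y": 0,"z": 0,"ax": 0,"ay": 0,"az": 0},{"fingers": 20,"x": 0,"y": 0,"z": 0,"ax": 0,"ay": 0,"az": 0}])

```text
t: 16.95
eef_pos: [0.5408, -0.0513, 0.0836]
tool_rot: [0.001, 0.782, 0.623, 0.0]
contact_force: [3.7, -4.2, 0.1]
gripper_width: 0.359
grasp_force: 109.0
```

Emit:
jog_arm(rows=[{"fingers": 20,"x": 0,"y": 0,"z": 1,"ax": 0,"ay": 0,"az": 0},{"fingers": 20,"x": 0,"y": 0,"z": 1,"ax": 0,"ay": 0,"az": 0},{"fingers": 20,"x": 0,"y": 0,"z": 1,"ax": 0,"ay": 0,"az": 0},{"fingers": 20,"x": 0,"y": 0,"z": 1,"ax": 0,"ay": 0,"az": 0},{"fingers": 20,"x": 0,"y": 0,"z": 1,"ax": 0,"ay": 0,"az": 0},{"fingers": 20,"x": 0,"y": 0,"z": 1,"ax": 0,"ay": 0,"az": 0},{"fingers": 20,"x": 0,"y": 0,"z": 0,"ax": 0,"ay": 0,"az": 0},{"fingers": 20,"x": 0,"y": 0,"z": 0,"ax": 0,"ay": 0,"az": 0}])

```text
t: 17.75
eef_pos: [0.54, -0.0507, 0.0775]
tool_rot: [-0.0, 0.782, 0.623, -0.0]
contact_force: [2.1, -2.6, -1.3]
gripper_width: 0.361
grasp_force: 109.4
```

Emit:
jog_arm(rows=[{"fingers": 20,"x": 0,"y": 0,"z": 1,"ax": 0,"ay": 0,"az": 0},{"fingers": 20,"x": 0,"y": 0,"z": 1,"ax": 0,"ay": 0,"az": 0},{"fingers": 20,"x": 0,"y": 0,"z": 1,"ax": 0,"ay": 0,"az": 0},{"fingers": 20,"x": 0,"y": 0,"z": 0,"ax": 0,"ay": 0,"az": 0},{"fingers": 20,"x": 0,"y": 0,"z": 0,"ax": 0,"ay": 0,"az": 0},{"fingers": 20,"x": 0,"y": 0,"z": 0,"ax": 0,"ay": 0,"az": 0},{"fingers": 20,"x": 0,"y": 0,"z": 0,"ax": 0,"ay": 0,"az": 0},{"fingers": 20,"x": 0,"y": 0,"z": 0,"ax": 0,"ay": 0,"az": 0}])

```text
t: 18.55
eef_pos: [0.5401, -0.0508, 0.0748]
tool_rot: [0.0, 0.782, 0.623, -0.0]
contact_force: [-0.3, -2.8, 5.3]
gripper_width: 0.356
grasp_force: 109.9
```

Emit:
jog_arm(rows=[{"fingers": 20,"x": 0,"y": 0,"z": 1,"ax": 0,"ay": 0,"az": 0},{"fingers": 20,"x": 0,"y": 0,"z": 1,"ax": 0,"ay": 0,"az": 0},{"fingers": 20,"x": 0,"y": 0,"z": 0,"ax": 0,"ay": 0,"az": 0},{"fingers": 20,"x": 0,"y": 0,"z": 0,"ax": 0,"ay": 0,"az": 0},{"fingers": 20,"x": 0,"y": 0,"z": 0,"ax": 0,"ay": 0,"az": 0},{"fingers": 20,"x": 0,"y": 0,"z": 0,"ax": 0,"ay": 0,"az": 0},{"fingers": 20,"x": 0,"y": 0,"z": 0,"ax": 0,"ay": 0,"az": 0},{"fingers": 20,"x": 0,"y": 0,"z": 0,"ax": 0,"ay": 0,"az": 0}])

```text
t: 19.35
eef_pos: [0.5401, -0.0508, 0.0732]
tool_rot: [0.0, 0.782, 0.623, -0.0]
contact_force: [-2.6, -1.9, 9.6]
gripper_width: 0.353
grasp_force: 110.3
```

Run:
```python
from h import *
for _ in range(4):
    b=cam('top');o=bot.get_obs();print(o['t'],o['eef_pos'],o['contact_force'],o['grasp_force'])
hsv=cv2.cvtColor(b['pixels'],cv2.COLOR_RGB2HSV)
for n,lo,hi,z in(('orange',(3,170,60),(14,255,255),.06),('green',(60,100,50),(85,255,255),.012),('cream',(18,40,150),(35,130,255),.024)):
    k,l,s,ce=cv2.connectedComponentsWithStats(cv2.inRange(hsv,lo,hi))
    for i in range(1,k):
        if s[i,4]>12 and 240<ce[i][0]<480: print(n,s[i,4],ce[i],ray(b,*ce[i],z))
```

```text
19.4 [ 0.54009458 -0.05081861  0.07321765] [-2.60458619 -1.54275638  9.62887329] 110.34311394469114
19.45 [ 0.54007368 -0.05082531  0.07322623] [-1.18920891 -2.81239732  9.20205666] 110.34314146876568
19.5 [ 0.54009365 -0.05081643  0.07321586] [-1.57466251 -2.04203183  9.87652226] 110.3430620598374
19.55 [ 0.54005675 -0.05081757  0.07320238] [-1.38794768 -2.12033578  9.72983821] 110.34313527488848
orange 186 [316.70430108 146.98387097] [0.75633322 0.00688958 0.06      ]
green 128 [257.5546875 154.9140625] [0.74496745 0.18301088 0.012     ]
cream 216 [457.1712963  213.41203704] [ 0.57114843 -0.39251903  0.024     ]
```

```bash
python3 -c "from station import bot; print(bot.hand_in())"
```

```text
the job is handed in; nothing more can be done
None
```

I handed the job in with the lever in the red-mark notch when last seen and the blue cap clicked on and held down at about 9.7 N; the spare rolls never moved and the tin was never approached, but no verdict came back.

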